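# Check a pen carrier in at a touch-tag reader, both ends

### The arm

A 6-joint arm with a two-finger parallel gripper is mounted at the origin on the work surface. World frame = base frame: x ahead of the robot, y to its left, z up, the work surface at z = 0. Lengths are in m, angles in rad, forces in N, time in s.
With the tool pointing down it reaches from about 0.35 to 0.775 m from the base axis. Payload 5.5 kg.
Tool frame: the origin (TCP) lies between the finger pads; the fingertips stand 19 mm ahead of it and the grasp point (between the pads) is the TCP; z points along the fingers, y is the line along which they close (so a half turn about z gives the same grasp; the last joint's range is limited). The gripper opens to 85 mm and grips with 20 to 120 N. Pads are 22 mm wide; open, the fingers measure 114 mm over their backs; the gripper's body (76 mm by 85 mm) begins 54 mm behind the grasp point. The pads swing forward as they close: fully open they stand 13 mm farther back than shut.
Start: joints at [1.153, 0.313, 0.046, 1.304, 0, 1.431], TCP at [0.158, 0.553, 0.25] pointing down, gripper open.
Joint ranges: [-2.76, 2.76], [-0.86, 1.69], [-1.03, 1.26], [-2.2, 2.34], [-1.47, 1.5], [-3.14, 3.14]. Speed limits (rad/s): [2.57, 2.57, 3.14, 3.14, 3.14, 3.14].

### API

Orientations are given as a unit quaternion [w, x, y, z].
In Python, from workcell import env gives the robot as it stands.
- The arm moves only by the shell command python3 -m pendant 'ROWS' [FORCE]. ROWS is JSON, a list of rows, each an object with "travel": the shift along the tool's x, y, z scaled (see below), a list of three; "rot": the turn, a rotation vector about the tool's x, y, z scaled (see below), a list of three; "fingers": the opening, from -1 (shut) to 1 (fully open). In form: [{"travel": [dx, dy, dz], "rot": [wx, wy, wz], "fingers": fingers}, ...]. A call has 1 to 10 rows; each row is the pose to reach, as a shift and turn from the pose commanded when the call began, along the tool's axes at that moment; what a row does not reach only later rows make up. The controller multiplies each number of a shift by 0.12 m and each number of a turn by 60 degrees. A row lasts 1/10 s, in which the tool goes at most 50 mm and 8.59 degrees, less where a joint would pass 70% of its speed; a pose out of reach is approached as far as the arm can. A call with a number of a shift or a turn outside -1 to 1 is refused whole. A call with a gripper value outside its range is refused whole. The fingers move at their own pace and stop on an object; FORCE is the grip in N (left out, the last holds). Time passes only in rows, so rows that repeat a pose let the fingers close. It gives the time, the measured TCP pose, the force, the opening and the grip force at its end, in the units of the state.
- env.get_state(): the state, without advancing time (a new reading comes with each control period).
- env.read_camera(name): name is "scene" or "top" or "wrist"; returns (picture, depth): 400x640x3 uint8, blue, green, red; 400x640 float32, m along the optical axis (not along the pixel's ray), 0 where there is no reading.
- env.camera_model(name): a dict with "fovy" (degrees; the focal length in pixels is half the picture's height over the tangent of half this angle, whatever the lens; pixels are square), "cx", "cy" (the principal point, pixels), "rvec" (rotation vector, rad) and "tvec" (3), from world to camera coordinates, as OpenCV has them; the wrist camera has in their place "T_tool_cam" (4x4, takes a point from camera to tool coordinates, whose origin is the TCP and whose axes are the flange's). Camera axes: x right, y down, z forward; pixel columns grow to the right and rows downward; lengths in m; the calibration is good to about 2 mm. A picture is of the moment at which its call begins: read the wrist's pose just before it. camera_model takes no time and is no camera call.
- env.hand_in(): hands the job in; it is judged then, once.
Trained networks look in the newest picture that a camera, given by its name, has taken for a name from the list of things; names that differ only in an ending like _2 or _b are one class to them, and where a whole thing is asked for, a point or a joint stands for the part that bears it (a point fixed in the world has none). Each returns a list of dicts, best first, with "conf" (0 to 1); they miss things now and then, are a little off and sometimes report something else, mostly with a low value. They report only what shows in the picture. A call takes as long as a camera call. They do not tell look-alikes from the thing itself.
- env.outline_of(camera, target): "mask" (400x640 bool, what is visible of it) and "xy" ([column, row] in pixels, amid what is visible of it).
The state is a dict: "clock": time; "joint_pos": joint angles; "qvel": joint speeds; "tau": joint torques, N m; "tcp_pos": TCP position; "orientation": TCP orientation; "wrist_force": force on the tool from outside, world axes, zero at the start; "ft_torque": the same for the moment, N m; "finger_gap": finger opening in m; "grip_force": force on a finger pad.
Only numpy, scipy, OpenCV 4.12 (cv2) and the standard library are available. Lean on these libraries where they do the work, as an engineer would, in place of code of your own. Each camera call takes 0.05 s, during which the arm holds its last target. There are 200 camera calls.

### The job

Check the white pen carrier in: keep it upright on its base and press its blue end squarely against the middle of the reader's sprung steel bar, until the bar is pushed nearly all the way in for half a second, then turn the carrier round and press its orange end in the same way. Leave the carrier standing there square in the middle of the bay with its orange end at the bar (touching it or within a centimetre), and only then push the yellow knob beside the bay fully home. Do not knock or shift the other things on the table.

Things in the scene. Friction and masses are not known exactly. Their poses are not given: they have to be found in the camera images.
- carrier: the pen carrier: a white block 90 long (x) x 40 wide (y) x 44 high (z) mm, about 250 g, loose on the table, with three green caps (13 mm across, 12 mm tall) along the middle of its top at x = -22, 0, 22 mm. One end is blue (+x), the other orange (-x). Origin: centre of its underside; z up. Its blue end starts roughly towards the reader, up to 1 rad askew
- blue_end (a point): centre of the carrier's blue end face, 45 mm along its +x, 22 mm up
- orange_end (a point): centre of the carrier's orange end face, 45 mm along its -x, 22 mm up
- reader: the touch-tag reader, fixed to the table, at the right, its bay facing left. Origin: on the table below the middle of the resting bar's front face; +x points into the housing (the pressing direction), y left, z up. The bay is a flat marked area of the table before the bar (x -135 to 25 mm, y +-55 mm), open at the sides, under the lamp bar
- lamp_bar (a point): middle of the underside of the black lamp bar over the bay, at reader x = -66 mm, 140 mm up. It is 28 mm deep (x), 200 mm wide (y), 22 mm high, on two 12 mm rods at y = +-85 mm that run back to the housing. An upright gripper does not fit under or behind it: lean the tool's body back towards reader -x, about 40 degrees from vertical
- housing (a point): middle of the top front edge of the reader's white housing: x 26 to 146 mm, y +-100 mm in the reader's frame, 120 mm high. On its robot side the grey wing that carries the knob: y -100 to -215 mm, 95 mm high, same front
- bar (a joint): travel of the sprung steel touch bar along the reader's +x: 0 at rest, 0.008 m fully in; about 2 N to start it, 5.5 N fully in; it springs back
- bar_face (a point): middle of the bar's front face, 24 mm above the table; the face is 70 mm wide (y), 30 mm high and moves with the bar
- slide_knob (a joint): how far the yellow knob stands out from home: 0 fully home, at most 0.032 m; it starts 0.018 to 0.032 out, moves along the reader's x, takes about 3 N to push and stays where it is left
- knob_face (a point): centre of the front face (reader -x) of the yellow knob, 28 mm across, 16 mm thick, 60 mm above the table, at reader y = -165 mm (robot side) from the bar's middle, on a thin shaft; at home this face is at reader x = -15 mm. Push it with closed fingertips, upright or leaning, against this face, towards the reader's +x
- jar: bystander: small lidded jar, 50 mm across, 70 mm high, beside the reader; origin at the centre of its underside
- loose_pen: bystander: white pen with a green cap lying down, 115 mm long, 16 mm thick; origin at the centre of its underside
- beaker: bystander: white cup, 72 mm across, 85 mm high; origin at the centre of its underside
- label_box: bystander: cardboard box 90 x 65 x 40 mm; origin at the centre of its underside
- dish: bystander: steel bowl, 100 mm across, 30 mm high; origin at the centre of its underside
There are look-alikes about, which are no part of the job. Leave any pink or purple look-alike of the carrier alone.

How it is judged:
On the way, in this order (a step that is already met when the one before it is completed fails the run):
1. the blue end pressed squarely against the middle of the bar, the bar pushed in more than 5 mm (value of joint bar above 0.005 m and x of blue_end in the frame of reader above 0.003 m and contact force between carrier and bar above 0.5 N and y of blue_end in the frame of reader between -0.014 and 0.014 m and angle between the x axis of carrier and the x axis of reader, either way round below 0.14 rad and angle between carrier's own z axis and vertical below 0.14 rad), for 0.2 s.
2. the carrier turned and its orange end pressed the same way (value of joint bar above 0.005 m and x of orange_end in the frame of reader above 0.003 m and contact force between carrier and bar above 0.5 N and y of orange_end in the frame of reader between -0.014 and 0.014 m and angle between the x axis of carrier and the x axis of reader, either way round below 0.14 rad and angle between carrier's own z axis and vertical below 0.14 rad), for 0.2 s.
3. the yellow knob pushed home (value of joint slide_knob below 0.003 m), for 0.2 s.
At the end, for the whole second after the job is handed in: The knob is home (within 3 mm); the carrier stands upright and at rest on the table in the bay, its orange end no more than 20 mm in front of the resting bar, within 20 mm of its middle and square to it within 0.2 rad (value of joint slide_knob below 0.003 m and angle between carrier's own z axis and vertical below 0.1 rad and z of carrier in the frame of reader below 0.004 m and x of orange_end in the frame of reader above -0.02 m and y of orange_end in the frame of reader between -0.02 and 0.02 m and angle between the x axis of carrier and the x axis of reader, either way round below 0.2 rad and linear speed of carrier below 0.01 m/s); the robot touches nothing.
It fails at once if one of the bystanders shifted more than 20 mm (distance of any of jar, loose_pen, beaker, label_box, dish from where it was at the start of the episode above 0.02 m).
It fails at once if the carrier tipped by more than 0.6 rad (angle between carrier's own z axis and vertical above 0.6 rad).
It also fails if it takes over 72 s, if anything falls off the work surface, if the arm or the gripper's body presses on something with over 40 N, if the wrist force passes 120 N, or if a joint passes its speed limit or range.

## Working session

There is one attempt and no reset: what is moved stays moved. The work goes in short steps, Python scripts to look and compute and a shell command to move; the robot and the scene stay as the last step left them, time stands still between calls to the robot, and variables do not carry over. Pictures are saved under pics/ and viewed, at most 10 in all, crops included, and the job is handed in when it is done.

```bash
ls; mkdir -p pics; python3 - <<'E'
from workcell import env
import cv2
for n in ("scene","top"):
    p,d=env.read_camera(n); cv2.imwrite(f"pics/{n}0.png",p); print(n,env.camera_model(n))
    for t in ("carrier","reader","bar_face","slide_knob","jar","loose_pen","beaker","label_box","dish"):
        try: print(t,[(round(o["conf"],2),[round(float(v)) for v in o["xy"]]) for o in env.outline_of(n,t)])
        except Exception as e: print(t,e)
print(env.camera_model("wrist"))
print(env.get_state())
E
```

```text
pics
scene {'fovy': 52.55704906787591, 'cx': 325.8197741711354, 'cy': 192.04870837508827, 'rvec': array([ 2.01339043,  1.11115445, -0.52825314]), 'tvec': array([-0.40368172, -0.18589844,  1.22039971])}
carrier [(0.97, [284, 186]), (0.84, [332, 153]), (0.73, [323, 210]), (0.7, [372, 231]), (0.6, [370, 180])]
reader [(0.66, [193, 278])]
bar_face []
slide_knob [(0.72, [180, 227]), (0.22, [322, 208])]
jar []
loose_pen [(0.67, [361, 290]), (0.33, [184, 224])]
beaker [(0.74, [442, 226]), (0.58, [282, 324]), (0.29, [360, 288])]
label_box [(0.67, [424, 174])]
dish [(0.66, [383, 144])]
top {'fovy': 50.88816079305258, 'cx': 318.35276035308476, 'cy': 197.89284909635222, 'rvec': array([ 2.1450761 , -2.18514834,  0.1441771 ]), 'tvec': array([0.10247367, 0.5763201 , 0.97616769])}
carrier [(0.97, [303, 220]), (0.86, [240, 233]), (0.83, [240, 295]), (0.82, [280, 167]), (0.81, [315, 271])]
reader [(0.88, [443, 189])]
bar_face [(0.56, [408, 172]), (0.31, [321, 130])]
slide_knob [(0.51, [427, 244])]
jar [(0.88, [390, 119]), (0.37, [238, 133])]
loose_pen [(0.78, [321, 132])]
beaker [(0.62, [237, 137])]

[... 485 characters left out ...]
+00]])}
{'clock': 1.0, 'joint_pos': array([1.15339438e+00, 3.13226953e-01, 4.61302605e-02, 1.30357404e+00,
       4.94121354e-05, 1.43119133e+00]), 'qvel': array([-0.00225418, -0.00013006,  0.00040892,  0.00012013, -0.00050919,
       -0.00103163]), 'tau': array([-8.72547007e-04, -4.80472004e+01,  2.98819774e+01,  1.60228101e-04,
       -1.86602495e-05,  2.06626503e-06]), 'tcp_pos': array([0.15771241, 0.55301735, 0.25032023]), 'orientation': array([-6.49075565e-06,  1.38452283e-01,  9.90369103e-01,  6.71672108e-05]), 'wrist_force': array([-0.29761092, -0.01126763,  0.04451051]), 'ft_torque': array([-0.00088414,  0.00984735, -0.02101946]), 'grip_force': 0.0, 'finger_gap': 0.08526352566682535}
```

View pics/top0.png

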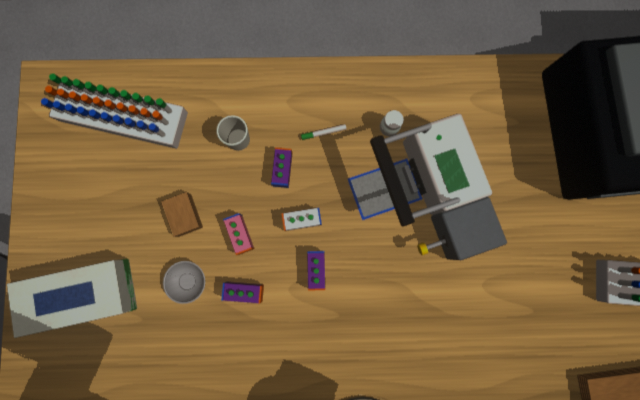

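View pics/scene0.png

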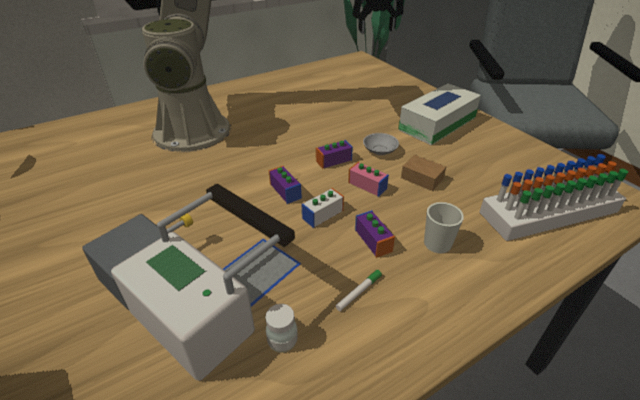

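The top view shows the white carrier at (301,219), its blue end on the right, and the reader at (445,185) with its bay facing left and slightly down. The knob is at (424,248). The pink and purple look-alikes sit around the carrier. Next I'll measure these.

```bash
cat > h.py <<'E'
from workcell import env
import cv2, numpy as np
from scipy.spatial.transform import Rotation as R
def cam(n):
    m=env.camera_model(n); f=200/np.tan(np.radians(m["fovy"]/2))
    if n=="wrist":
        s=env.get_state(); q=s["orientation"]; T=np.eye(4); T[:3,:3]=R.from_quat([*q[1:],q[0]]).as_matrix(); T[:3,3]=s["tcp_pos"]
        T=T@m["T_tool_cam"]; Rw,t=T[:3,:3],T[:3,3]
    else:
        Rc=cv2.Rodrigues(m["rvec"])[0]; Rw=Rc.T; t=-Rc.T@m["tvec"]
    return f,m["cx"],m["cy"],Rw,t
def rays(c):
    f,cx,cy,Rw,t=c; u,v=np.meshgrid(np.arange(640),np.arange(400))
    return np.stack([(u-cx)/f,(v-cy)/f,np.ones_like(u,float)],-1)@Rw.T
def cloud(c,d): return c[4]+rays(c)*d[...,None]
def plane(c,z):
    r=rays(c); return c[4]+r*((z-c[4][2])/r[...,2])[...,None]
def hues(p):
    h=cv2.cvtColor(p,cv2.COLOR_BGR2HSV).astype(int); H,S,V=h[...,0],h[...,1],h[...,2]
    return dict(blue=(H>100)&(H<128)&(S>110)&(V>50),orange=(H>=3)&(H<15)&(S>150)&(V>90),white=(S<50)&(V>130),yellow=(H>20)&(H<33)&(S>150)&(V>90),green=(H>45)&(H<85)&(S>90)&(V>30))
def rect(pts):
    (c,(w,h),a)=cv2.minAreaRect((pts*1000).astype(np.float32)); return np.round(c,1),(round(w,1),round(h,1)),round(a,2)
E
python3 - <<'E'
from h import *
for n in ("top","scene"):
    c=cam(n); p,d=env.read_camera(n); W=cloud(c,d); hu=hues(p)
    print(n,"campos",c[4])
    o=[o for o in env.outline_of(n,"carrier")]
    for k in o:
        m=k["mask"]
        fr=[(m&hu[x]).sum() for x in("white","blue","orange")]
        if fr[0]>60:
            t=m&(abs(W[...,2]-.044)<.006)
            print("carrier",fr,"top",rect(W[t][:,:2]),"plane",rect(plane(c,.044)[t][:,:2]))
            for x in("blue","orange","green"):
                q=m&hu[x]; 
                if q.any(): print(x,W[q].mean(0).round(4))
    rd=env.outline_of(n,"reader")
    X=W[...,0];Y=W[...,1];Z=W[...,2]; near=(np.abs(X-.6)<.4)&(d>0)
    bl=hu["blue"]&(abs(Z)<.012)&near; 
    num,l,st,ce=cv2.connectedComponentsWithStats(cv2.dilate(bl.astype(np.uint8),np.ones((5,5))))
    for i in range(1,num):
        q=bl&(l==i)
        if q.sum()>40: print("bayblue",q.sum(),ce[i].round(),rect(plane(c,0.0)[q][:,:2]))
    y=hu["yellow"]&(Z>.03)&(Z<.1); print("yellow",y.sum(),W[y].mean(0),rect(W[y][:,:2]) if y.any() else 0)
    if rd:
        m=cv2.dilate(rd[0]["mask"].astype(np.uint8),np.ones((15,15)))>0
        for z,nm in((.12,"housing"),(.162,"lamp"),(.095,"wing")):
            q=m&(abs(Z-z)<.007); num,l,st,ce=cv2.connectedComponentsWithStats(q.astype(np.uint8)); i=1+np.argmax(st[1:,4]); q=l==i
            print(nm,q.sum(),Z[q].mean().round(4),rect(W[q][:,:2]))
    for t in("jar","loose_pen","beaker","label_box","dish"):
        for o in env.outline_of(n,t)[:1]:
            q=o["mask"]&(d>0); print(t,round(o["conf"],2),rect(W[q][:,:2]))
E
```

```text
top campos [0.4569292  0.10566129 1.0371116 ]
carrier [np.int64(476), np.int64(13), np.int64(32)] top (array([529.6, 133.3]), (40.2, 90.0), 8.08) plane (array([529.4, 133.2]), (40.0, 89.8), 8.03)
blue [0.5336 0.091  0.0439]
orange [0.5243 0.1788 0.0244]
green [0.5287 0.1329 0.0551]
bayblue 190 [366. 195.] (array([591.8, -39.9]), (107.6, 85.2), 17.92)
yellow 77 [ 0.45318994 -0.14535812  0.07074971] (array([ 453. , -146.8]), (24.9, 17.2), 14.16)
housing 4326 0.1197 (array([ 646.8, -207.6]), (199.3, 120.7), 18.07)
lamp 1774 0.1606 (array([ 616.2, -114.2]), (199.3, 134.3), 17.97)
wing 2659 0.0943 (array([ 500. , -255.3]), (121.6, 121.2), 16.7)
loose_pen 0.72 (array([752.3,  74.9]), (20.4, 118.1), 13.36)
beaker 0.57 (array([735.6, 289.8]), (71.1, 69.3), 25.37)
label_box 0.83 (array([549.3, 428.8]), (100.5, 77.8), 20.41)
dish 0.59 (array([386.8, 412.2]), (97.1, 95.2), 87.85)
scene campos [ 1.11798691 -0.23435889  0.61812118]
carrier [np.int64(292), np.int64(162), np.int64(7)] top (array([530.8, 132.5]), (42.1, 92.4), 7.49) plane (array([535.1, 129.9]), (43.4, 92.9), 7.32)
blue [0.541  0.0886 0.0259]
orange [0.5318 0.183  0.0325]
green [0.5334 0.1302 0.0529]
bayblue 43 [294. 199.] (array([446. , 104.1]), (38.7, 10.2), 86.48)
bayblue 75 [244. 253.] (array([547. , -66.8]), (8.5, 107.4), 14.81)
bayblue 178 [277. 275.] (array([636.6, -34.2]), (64.8, 149.4), 47.51)
yellow 94 [ 0.46235511 -0.14646384  0.06626363] (array([ 458.9, -146.4]), (21.0, 15.5), 16.01)Traceback (most recent call last):
  File "<stdin>", line 26, in <module>
    return _wrapfunc(a, 'argmax', axis=axis, out=out, **kwds)
    return bound(*args, **kwds)
ValueError: attempt to get argmax of an empty sequence
```

```bash
cat >> h.py <<'E'
O=np.array([.620,-.127]); YAW=np.radians(-72.0)
def r2w(x,y): c,s=np.cos(YAW),np.sin(YAW); return O+np.array([c*x-s*y,s*x+c*y])
def w2r(p): c,s=np.cos(YAW),np.sin(YAW); d=np.asarray(p)[...,:2]-O; return np.stack([c*d[...,0]+s*d[...,1],-s*d[...,0]+c*d[...,1]],-1)
def ori(yaw,lean=0):
    xd=np.array([np.cos(yaw),np.sin(yaw),0]); Z=np.array([0,0,1.]); yd=np.cross(Z,xd); L=np.radians(lean)
    z=-np.cos(L)*Z+np.sin(L)*xd; return np.stack([np.cross(yd,z),yd,z],1)
def now():
    s=env.get_state(); q=s["orientation"]; return s["tcp_pos"],R.from_quat([*q[1:],q[0]]).as_matrix()
def plan(wps,start=None):
    p,M=start or now()
    for pos,N in wps:
        pos=np.asarray(pos); t=M.T@(pos-p)/.12; w=R.from_matrix(M.T@N).as_rotvec()/np.radians(60)
        print("travel",t.round(3).tolist(),"rot",w.round(3).tolist(),"" if max(abs(t).max(),abs(w).max())<=1 else "TOO BIG"); p,M=pos,N
E
cat >> h.py <<'E'
def path(pos,N,n):
    "n equal via points from now"
    from scipy.spatial.transform import Slerp
    p,M=now(); S=Slerp([0,1],R.from_matrix(np.stack([M,N])))
    return [(p+(np.asarray(pos)-p)*k/n,S(k/n).as_matrix()) for k in range(1,n+1)]
E
python3 - <<'E'
from h import *
y=np.radians(-81.9)
plan(path([.5295,.1332,.17],ori(y),5))
print(w2r([.5295,.1332]))
E
```

```text
travel [-0.788, -0.503, 0.134] rot [0.0, -0.0, 0.22] 
travel [-0.882, -0.31, 0.134] rot [0.0, -0.0, 0.22] 
travel [-0.929, -0.1, 0.134] rot [0.0, -0.0, 0.22] 
travel [-0.928, 0.114, 0.134] rot [0.0, -0.0, 0.22] 
travel [-0.877, 0.323, 0.134] rot [0.0, -0.0, 0.22] 
[-0.27543094 -0.00566439]
```

```bash
python3 -m pendant '[{"travel":[-0.4,-0.25,0.07],"rot":[0,0,0.11],"fingers":1},{"travel":[-0.79,-0.5,0.13],"rot":[0,0,0.22],"fingers":1},{"travel":[-0.79,-0.5,0.13],"rot":[0,0,0.22],"fingers":1},{"travel":[-0.79,-0.5,0.13],"rot":[0,0,0.22],"fingers":1}]'
python3 -m pendant '[{"travel":[-0.44,-0.15,0.07],"rot":[0,0,0.11],"fingers":1},{"travel":[-0.88,-0.31,0.13],"rot":[0,0,0.22],"fingers":1},{"travel":[-0.88,-0.31,0.13],"rot":[0,0,0.22],"fingers":1},{"travel":[-0.88,-0.31,0.13],"rot":[0,0,0.22],"fingers":1}]'
python3 -m pendant '[{"travel":[-0.46,-0.05,0.07],"rot":[0,0,0.11],"fingers":1},{"travel":[-0.93,-0.1,0.13],"rot":[0,0,0.22],"fingers":1},{"travel":[-0.93,-0.1,0.13],"rot":[0,0,0.22],"fingers":1},{"travel":[-0.93,-0.1,0.13],"rot":[0,0,0.22],"fingers":1}]'
python3 -m pendant '[{"travel":[-0.46,0.05,0.07],"rot":[0,0,0.11],"fingers":1},{"travel":[-0.93,0.11,0.13],"rot":[0,0,0.22],"fingers":1},{"travel":[-0.93,0.11,0.13],"rot":[0,0,0.22],"fingers":1},{"travel":[-0.93,0.11,0.13],"rot":[0,0,0.22],"fingers":1}]'
python3 - <<'E'
from h import *
y=np.radians(-81.9)
plan([([.5295,.1332,.17],ori(y)),([.5295,.1332,.10],ori(y)),([.5295,.1332,.027],ori(y))]); print(env.get_state()["joint_pos"])
E
```

```text
clock: 1.95
tcp_pos: [0.2335, 0.4679, 0.2346]
orientation: [-0.0, 0.253, 0.968, -0.0]
wrist_force: [0.2, -0.4, -0.4]
finger_gap: 0.0849
grip_force: 0.0
clock: 2.35
tcp_pos: [0.3073, 0.3851, 0.2192]
orientation: [-0.0, 0.361, 0.932, 0.0]
wrist_force: [0.2, 0.4, -0.1]
finger_gap: 0.0851
grip_force: 0.0
clock: 2.75
tcp_pos: [0.3816, 0.3017, 0.2035]
orientation: [-0.0, 0.466, 0.885, 0.0]
wrist_force: [-1.1, -0.0, 0.8]
finger_gap: 0.0855
grip_force: 0.0
clock: 3.15
tcp_pos: [0.4556, 0.2174, 0.1878]
orientation: [-0.0, 0.564, 0.826, 0.0]
wrist_force: [-0.3, 0.7, -0.3]
finger_gap: 0.0855
grip_force: 0.0
travel [-0.878, 0.318, 0.148] rot [-0.0, -0.001, 0.221] 
travel [0.0, 0.0, 0.583] rot [0.0, 0.0, 0.0] 
travel [0.0, 0.0, 0.608] rot [0.0, 0.0, 0.0] 
[ 2.85614586e-01  2.06939961e-01 -2.50811642e-01  1.11307226e+00
  8.52262186e-04  1.48398707e+00]
```

```bash
python3 -m pendant '[{"travel":[-0.44,0.16,0.07],"rot":[0,0,0.11],"fingers":1},{"travel":[-0.878,0.318,0.148],"rot":[0,0,0.221],"fingers":1},{"travel":[-0.878,0.318,0.148],"rot":[0,0,0.221],"fingers":1},{"travel":[-0.878,0.318,0.148],"rot":[0,0,0.221],"fingers":1},{"travel":[-0.878,0.318,0.148],"rot":[0,0,0.221],"fingers":1}]'
python3 - <<'E'
from h import *
c=cam("wrist"); p,d=env.read_camera("wrist"); cv2.imwrite("pics/w1.png",p); W=cloud(c,d)
for o in env.outline_of("wrist","carrier"):
    m=o["mask"]; t=m&(abs(W[...,2]-.044)<.005); g=m&hues(p)["green"]; print(o["conf"],o["xy"],t.sum(),rect(W[t][:,:2]) if t.any() else "",W[g].mean(0) if g.any() else "")
print(now()[0])
E
```

```text
clock: 3.65
tcp_pos: [0.5277, 0.1344, 0.1703]
orientation: [-0.001, 0.655, 0.756, -0.0]
wrist_force: [0.3, 0.7, 1.0]
finger_gap: 0.0854
grip_force: 0.0
0.96 [111.2, 15.0] 1797 (array([354.8, 241.3]), (21.5, 41.6), 84.44) 
0.75 [289.0, 10.7] 812 (array([483.3, 262.1]), (53.4, 10.1), 13.65) 
0.6 [167.4, 210.5] 5053 (array([405.8, 101.9]), (91.2, 40.7), 0.17) [0.40713376 0.10386613 0.05485103]
0.58 [492.1, 160.1] 5698 (array([655.1, 181.1]), (40.1, 91.8), 83.5) [0.65300564 0.18210715 0.05577026]
0.55 [320.1, 194.1] 5240 (array([527.7, 133.8]), (40.0, 91.2), 8.13) [0.52765339 0.13632902 0.05581087]
[0.52770961 0.13447114 0.17052464]
```

View pics/w1.png

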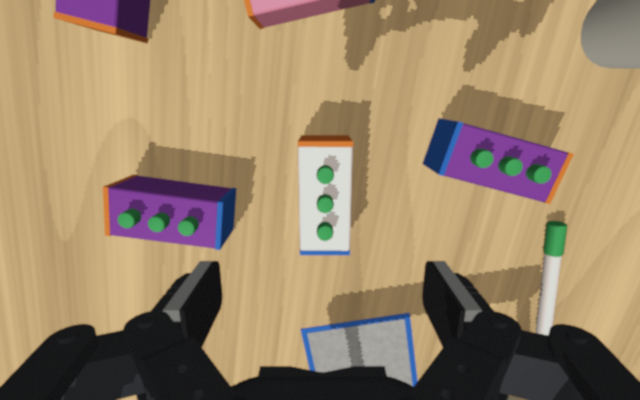

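The wrist view confirms the white carrier at (325,195), centred between the fingers, with its blue end at the bottom towards the bay. Next: descend and grip.

```bash
python3 -m pendant '[{"travel":[-0.01,0,0.3],"rot":[0,0,0],"fingers":1},{"travel":[-0.01,0,0.6],"rot":[0,0,0],"fingers":1},{"travel":[-0.01,0,0.7],"rot":[0,0,0],"fingers":1},{"travel":[-0.01,0,0.7],"rot":[0,0,0],"fingers":1}]'
python3 -m pendant '[{"travel":[0,0,0.2],"rot":[0,0,0],"fingers":1},{"travel":[0,0,0.35],"rot":[0,0,0],"fingers":1},{"travel":[0,0,0.49],"rot":[0,0,0],"fingers":1},{"travel":[0,0,0.49],"rot":[0,0,0],"fingers":1}]'
python3 -m pendant '[{"travel":[0,0,0],"rot":[0,0,0],"fingers":-0.2},{"travel":[0,0,0],"rot":[0,0,0],"fingers":-0.6},{"travel":[0,0,0],"rot":[0,0,0],"fingers":-0.6},{"travel":[0,0,0],"rot":[0,0,0],"fingers":-0.6},{"travel":[0,0,0],"rot":[0,0,0],"fingers":-0.6}]' 40
python3 - <<'E'
from h import *
p,M=now(); print(p,w2r(p)); q=lambda x,y,z:[*r2w(x,y),z]
plan([(p+[0,0,.012],ori(np.radians(-81.9))),(q(-.19,0,p[2]+.012),ori(YAW)),(q(-.19,0,p[2]+.001),ori(YAW))])
E
```

```text
clock: 4.15
tcp_pos: [0.5268, 0.1322, 0.0848]
orientation: [-0.002, 0.655, 0.755, -0.001]
wrist_force: [0.3, 0.0, 0.1]
finger_gap: 0.0855
grip_force: 0.0
clock: 4.55
tcp_pos: [0.5285, 0.1318, 0.0273]
orientation: [-0.0, 0.656, 0.755, -0.0]
wrist_force: [-1.4, -0.1, 0.2]
finger_gap: 0.085
grip_force: 0.0
clock: 5.05
tcp_pos: [0.5302, 0.1316, 0.0288]
orientation: [0.001, 0.656, 0.755, 0.001]
wrist_force: [-0.7, -0.0, 6.9]
finger_gap: 0.0394
grip_force: 41.4
[0.53024625 0.13156301 0.0287808 ] [-0.27364347 -0.00546053]
travel [0.0, 0.0, -0.1] rot [0.003, -0.0, -0.001] 
travel [-0.679, 0.165, 0.0] rot [0.0, 0.0, -0.165] 
travel [0.0, 0.0, 0.092] rot [0.0, 0.0, 0.0]
```

```bash
python3 -m pendant '[{"travel":[0,0,-0.05],"rot":[0,0,0],"fingers":-0.6},{"travel":[0,0,-0.1],"rot":[0,0,0],"fingers":-0.6},{"travel":[0,0,-0.1],"rot":[0,0,0],"fingers":-0.6}]'
python3 -m pendant '[{"travel":[-0.1,0.02,0],"rot":[0,0,-0.03],"fingers":-0.6},{"travel":[-0.25,0.06,0],"rot":[0,0,-0.06],"fingers":-0.6},{"travel":[-0.4,0.1,0],"rot":[0,0,-0.1],"fingers":-0.6},{"travel":[-0.55,0.135,0],"rot":[0,0,-0.135],"fingers":-0.6},{"travel":[-0.65,0.155,0],"rot":[0,0,-0.16],"fingers":-0.6},{"travel":[-0.68,0.165,0],"rot":[0,0,-0.165],"fingers":-0.6},{"travel":[-0.68,0.165,0],"rot":[0,0,-0.165],"fingers":-0.6}]'
python3 -m pendant '[{"travel":[0,0,0.03],"rot":[0,0,0],"fingers":-0.6},{"travel":[0,0,0.06],"rot":[0,0,0],"fingers":-0.6},{"travel":[0,0,0.09],"rot":[0,0,0],"fingers":-0.6},{"travel":[0,0,0.09],"rot":[0,0,0],"fingers":-0.6}]'
python3 - <<'E'
from h import *
p,M=now(); print(p,w2r(p)); q=lambda x,y,z:[*r2w(x,y),z]
p2,M2=q(-.24,0,.09),ori(YAW,40)
plan([(p+[0,0,.065],ori(YAW)),(q(-.24,0,.092),M2),(q(-.21,0,.027),M2)])
E
```

```text
clock: 5.35
tcp_pos: [0.5295, 0.1314, 0.0402]
orientation: [0.0, 0.656, 0.755, 0.0]
wrist_force: [-0.4, 0.3, -1.8]
finger_gap: 0.0395
grip_force: 40.7
clock: 6.05
tcp_pos: [0.56, 0.053, 0.0391]
orientation: [-0.0, 0.589, 0.808, 0.0]
wrist_force: [0.2, 0.8, -2.3]
finger_gap: 0.0393
grip_force: 40.7
clock: 6.45
tcp_pos: [0.5597, 0.0539, 0.0288]
orientation: [-0.0, 0.588, 0.809, 0.0]
wrist_force: [-2.1, 1.5, 2.5]
finger_gap: 0.0398
grip_force: 41.4
[0.55966744 0.05394737 0.02876062] [-0.19073496 -0.00146386]
travel [0.0, -0.0, -0.542] rot [-0.0, -0.0, -0.001] 
travel [0.411, 0.012, 0.015] rot [0.0, -0.667, 0.0] 
travel [0.157, 0.0, 0.576] rot [0.0, 0.0, 0.0]
```

```bash
python3 -m pendant '[{"travel":[0,0,0],"rot":[0,0,0],"fingers":0.3},{"travel":[0,0,0],"rot":[0,0,0],"fingers":1},{"travel":[0,0,0],"rot":[0,0,0],"fingers":1},{"travel":[0,0,0],"rot":[0,0,0],"fingers":1},{"travel":[0,0,-0.2],"rot":[0,0,0],"fingers":1},{"travel":[0,0,-0.4],"rot":[0,0,0],"fingers":1},{"travel":[0,0,-0.54],"rot":[0,0,0],"fingers":1},{"travel":[0,0,-0.54],"rot":[0,0,0],"fingers":1}]'
python3 -m pendant '[{"travel":[0.08,0,0],"rot":[0,-0.13,0],"fingers":1},{"travel":[0.16,0,0],"rot":[0,-0.26,0],"fingers":1},{"travel":[0.24,0.01,0],"rot":[0,-0.4,0],"fingers":1},{"travel":[0.33,0.01,0.01],"rot":[0,-0.54,0],"fingers":1},{"travel":[0.41,0.012,0.015],"rot":[0,-0.667,0],"fingers":1},{"travel":[0.41,0.012,0.015],"rot":[0,-0.667,0],"fingers":1},{"travel":[0.41,0.012,0.015],"rot":[0,-0.667,0],"fingers":1}]'
python3 - <<'E'
from h import *
s=env.get_state(); print(s["joint_pos"])
c=cam("top"); p,d=env.read_camera("top"); W=cloud(c,d);cv2.imwrite("pics/t2.png",p[80:320,200:520].repeat(2,0).repeat(2,1))
hu=hues(p)
for o in env.outline_of("top","carrier"):
    m=o["mask"]; t=m&(abs(W[...,2]-.044)<.005); w=(m&hu["white"]).sum()
    if w>60: r=rect(W[t][:,:2]); print(o["conf"],w,r,w2r(r[0]/1000))
p,M=now(); print(p,w2r(p)); q=lambda x,y,z:[*r2w(x,y),z]
plan([(q(-.21,0,.027),ori(YAW,40))])
E
```

```text
clock: 7.25
tcp_pos: [0.5621, 0.0532, 0.0958]
orientation: [0.002, 0.588, 0.809, 0.001]
wrist_force: [0.3, -0.4, 0.6]
finger_gap: 0.0856
grip_force: 0.0
clock: 7.95
tcp_pos: [0.5455, 0.1012, 0.0899]
orientation: [0.275, 0.552, 0.761, -0.202]
wrist_force: [-0.2, 0.6, -0.1]
finger_gap: 0.0858
grip_force: 0.0
[ 0.36516552  0.46602657 -0.32015174  0.829561   -0.6956641   1.63641983]
0.97 485 (array([559. ,  55.4]), (40.3, 90.3), 18.09) [-0.19232275 -0.00164975]
[0.54662962 0.09991413 0.09147059] [-0.23848085  0.00034094]
travel [0.163, -0.002, 0.564] rot [-0.001, -0.001, -0.002]
```

View pics/t2.png

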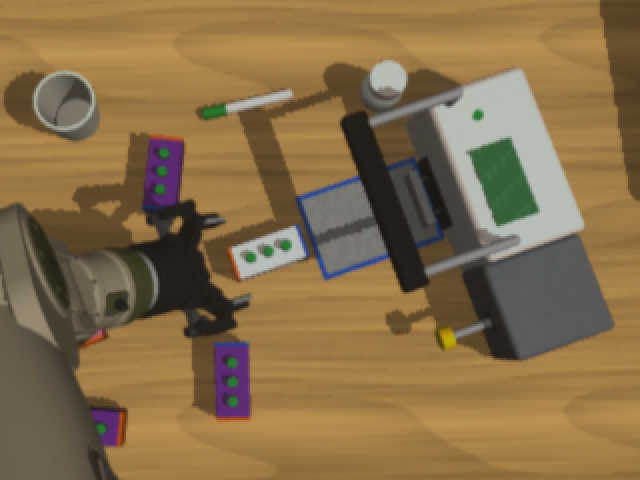

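The crop shows the carrier standing square at (268,253), just before the bay and on its centreline. The leaning gripper is open behind it, clear of the look-alikes. Next: descend and grip.

```bash
python3 -m pendant '[{"travel":[0.05,-0.01,0.18],"rot":[0,0,0],"fingers":1},{"travel":[0.1,-0.01,0.36],"rot":[0,0,0],"fingers":1},{"travel":[0.16,-0.01,0.5],"rot":[0,0,0],"fingers":1},{"travel":[0.16,-0.01,0.56],"rot":[0,0,0],"fingers":1},{"travel":[0.16,-0.01,0.56],"rot":[0,0,0],"fingers":1}]'
python3 -m pendant '[{"travel":[0,0,0],"rot":[0,0,0],"fingers":0.3},{"travel":[0,0,0],"rot":[0,0,0],"fingers":-0.2},{"travel":[0,0,0],"rot":[0,0,0],"fingers":-0.6},{"travel":[0,0,0],"rot":[0,0,0],"fingers":-0.6},{"travel":[0,0,0],"rot":[0,0,0],"fingers":-0.6},{"travel":[0,0,0],"rot":[0,0,0],"fingers":-0.6}]' 50
python3 - <<'E'
from h import *
c=cam("top"); p,d=env.read_camera("top"); W=cloud(c,d); hu=hues(p)
for o in env.outline_of("top","carrier"):
    m=o["mask"]; t=m&(abs(W[...,2]-.044)<.005); w=(m&hu["white"]).sum()
    if w>60: r=rect(W[t][:,:2]); print(o["conf"],w,r,w2r(r[0]/1000))
p,M=now(); r=w2r(p); print(p,r,env.get_state()["joint_pos"]); q=lambda x,y,z:[*r2w(x,y),z]; z=p[2]
N=ori(YAW,40)
plan([(q(r[0],0,z+.003),N),(q(r[0]+.12,0,z+.003),N),(q(r[0]+.142,0,z+.002),N)])
E
```

```text
clock: 8.55
tcp_pos: [0.5539, 0.0712, 0.0277]
orientation: [0.276, 0.554, 0.759, -0.202]
wrist_force: [0.0, -0.5, 0.6]
finger_gap: 0.0856
grip_force: 0.0
clock: 9.15
tcp_pos: [0.5545, 0.0736, 0.0287]
orientation: [0.277, 0.553, 0.76, -0.201]
wrist_force: [-0.2, 2.7, 5.9]
finger_gap: 0.0392
grip_force: 51.0
0.82 462 (array([559.4,  55.7]), (39.7, 89.0), 16.59) [-0.19248446 -0.00117662]
[0.55450543 0.07357223 0.02871729] [-0.21099446 -0.00030881] [ 0.31344093  0.52889859 -0.40594258  0.63427871 -0.69921473  1.57060378]
travel [-0.016, 0.003, -0.019] rot [0.001, 0.001, -0.001] 
travel [-0.766, -0.0, 0.643] rot [0.0, 0.0, 0.0] 
travel [-0.135, -0.0, 0.124] rot [0.0, 0.0, 0.0]
```

```bash
python3 -m pendant '[{"travel":[-0.016,0,-0.019],"rot":[0,0,0],"fingers":-0.6},{"travel":[-0.1,0,0.05],"rot":[0,0,0],"fingers":-0.6},{"travel":[-0.22,0,0.15],"rot":[0,0,0],"fingers":-0.6},{"travel":[-0.35,0,0.26],"rot":[0,0,0],"fingers":-0.6},{"travel":[-0.48,0,0.37],"rot":[0,0,0],"fingers":-0.6},{"travel":[-0.6,0,0.47],"rot":[0,0,0],"fingers":-0.6},{"travel":[-0.72,0,0.57],"rot":[0,0,0],"fingers":-0.6},{"travel":[-0.782,0.003,0.624],"rot":[0,0,0],"fingers":-0.6},{"travel":[-0.782,0.003,0.624],"rot":[0,0,0],"fingers":-0.6},{"travel":[-0.782,0.003,0.624],"rot":[0,0,0],"fingers":-0.6}]'
python3 - <<'E'
from h import *
s=env.get_state(); print(s["joint_pos"],s["wrist_force"])
for n in("top","scene"):
    c=cam(n); p,d=env.read_camera(n)
    a=(slice(140,260),slice(330,490)) if n=="top" else (slice(190,310),slice(180,340))
    cv2.imwrite(f"pics/{n}3.png",cv2.resize(p[a],None,fx=4,fy=4)) 
p,M=now(); r=w2r(p); print(p,r); q=lambda x,y,z:[*r2w(x,y),z]; z=p[2]
N=ori(YAW,40)
plan([(q(r[0]+.034,0,z),N)])
E
python3 -c "
import cv2,numpy as np
a=cv2.imread('pics/top3.png');b=cv2.imread('pics/scene3.png')
cv2.imwrite('pics/both3.png',cv2.resize(np.vstack([a[:,:],b]),(480,720))[:600] if 0 else cv2.resize(np.hstack([a,b]),(800,300)))"
```

```text
clock: 10.25
tcp_pos: [0.5907, -0.0407, 0.0303]
orientation: [0.276, 0.553, 0.76, -0.201]
wrist_force: [0.2, -0.3, -2.0]
finger_gap: 0.0394
grip_force: 50.4
[ 0.0947799   0.48897203 -0.48279491  0.42049645 -0.67805197  1.28938697] [ 0.18262311 -0.29324981 -2.02618148]
[ 0.59086185 -0.04019422  0.0304406 ] [-0.09156138 -0.00088756]
travel [-0.217, 0.008, 0.182] rot [-0.001, -0.0, 0.0]
```

View pics/both3.png

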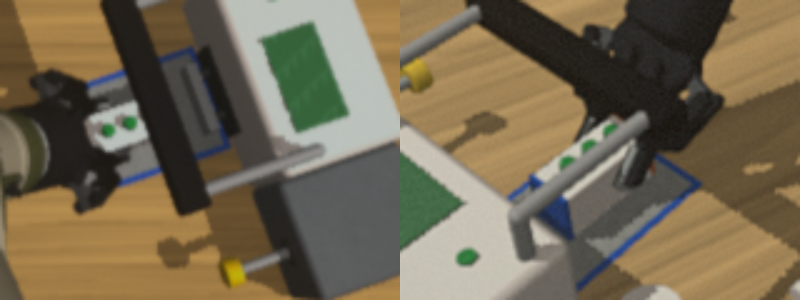

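The carrier points squarely at the bar and passes under the lamp bar, with the gripper clear of both. Next: press.

```bash
python3 -m pendant '[{"travel":[-0.05,0.003,0.04],"rot":[0,0,0],"fingers":-0.6},{"travel":[-0.1,0.007,0.08],"rot":[0,0,0],"fingers":-0.6},{"travel":[-0.14,0.007,0.12],"rot":[0,0,0],"fingers":-0.6},{"travel":[-0.17,0.007,0.143],"rot":[0,0,0],"fingers":-0.6},{"travel":[-0.2,0.007,0.168],"rot":[0,0,0],"fingers":-0.6},{"travel":[-0.217,0.007,0.182],"rot":[0,0,0],"fingers":-0.6},{"travel":[-0.217,0.007,0.182],"rot":[0,0,0],"fingers":-0.6},{"travel":[-0.217,0.007,0.182],"rot":[0,0,0],"fingers":-0.6}]'
python3 - <<'E'
from h import *
for i in range(2):
    p,d=env.read_camera("top"); f=env.get_state()["wrist_force"]; c,s=np.cos(YAW),np.sin(YAW); print("Fx",c*f[0]+s*f[1],"Fy",-s*f[0]+c*f[1],f[2],now()[0],w2r(now()[0]))
c=cam("top"); W=cloud(c,d); hu=hues(p); 
m=hu["green"]&(abs(W[...,2]-.058)<.008)&(np.abs(w2r(W)[...,1])<.05)&(w2r(W)[...,0]>-.12)&(w2r(W)[...,0]<.02); n,l,st,ce=cv2.connectedComponentsWithStats(m.astype(np.uint8))
for i in range(1,n): print("cap",st[i,4],w2r(W[l==i].mean(0)))
E
```

```text
clock: 11.15
tcp_pos: [0.6022, -0.0727, 0.0306]
orientation: [0.276, 0.553, 0.76, -0.201]
wrist_force: [-2.0, 4.4, -0.2]
finger_gap: 0.0392
grip_force: 50.9
Fx -4.480166896678252 Fy -1.2801063967942299 -0.7990849248769422 [ 0.60225967 -0.0726728   0.03065696] [-5.71503018e-02 -8.40237286e-05]
Fx -4.620044765244233 Fy -1.2937353835232028 0.14865226334493298 [ 0.60231384 -0.07266423  0.03067626] [-5.71417174e-02 -2.98646801e-05]
cap 17 [-0.01785475 -0.00131503]
cap 9 [-0.0644007  -0.00087578]
```

```bash
python3 -m pendant '[{"travel":[-0.008,0,0.006],"rot":[0,0,0],"fingers":-0.6},{"travel":[-0.008,0,0.006],"rot":[0,0,0],"fingers":-0.6},{"travel":[-0.008,0,0.006],"rot":[0,0,0],"fingers":-0.6},{"travel":[-0.008,0,0.006],"rot":[0,0,0],"fingers":-0.6},{"travel":[-0.008,0,0.006],"rot":[0,0,0],"fingers":-0.6},{"travel":[-0.008,0,0.006],"rot":[0,0,0],"fingers":-0.6},{"travel":[-0.008,0,0.006],"rot":[0,0,0],"fingers":-0.6}]'
python3 - <<'E'
from h import *
c,s=np.cos(YAW),np.sin(YAW)
for i in range(3):
    env.read_camera("top"); f=env.get_state()["wrist_force"]; print("Fx",c*f[0]+s*f[1],f[2],w2r(now()[0]))
N=ori(YAW,40); q=lambda x,y,z:[*r2w(x,y),z]; p,M=now();r=w2r(p)
plan([(q(r[0]-.11,0,p[2]),N),(q(r[0]-.16,0,p[2]),N),(q(r[0]-.16,0,p[2]-.002),N)])
E
```

```text
clock: 11.95
tcp_pos: [0.6026, -0.0738, 0.0307]
orientation: [0.277, 0.553, 0.76, -0.201]
wrist_force: [-1.6, 4.7, -0.5]
finger_gap: 0.0394
grip_force: 50.9
Fx -5.5823303400669175 -0.33527030613622427 [-5.59230264e-02 -9.78374624e-05]
Fx -3.889594371907702 -0.16047595072447052 [-5.59260940e-02 -8.08198663e-05]
Fx -5.385173308474761 -1.2747497576782447 [-5.59426189e-02 -8.41995147e-05]
travel [0.702, -0.0, -0.589] rot [-0.001, -0.0, -0.0] 
travel [0.319, 0.0, -0.268] rot [0.0, 0.0, 0.0] 
travel [0.011, 0.0, 0.013] rot [0.0, 0.0, 0.0]
```

```bash
python3 -m pendant '[{"travel":[0.05,0,-0.04],"rot":[0,0,0],"fingers":-0.6},{"travel":[0.15,0,-0.125],"rot":[0,0,0],"fingers":-0.6},{"travel":[0.28,0,-0.235],"rot":[0,0,0],"fingers":-0.6},{"travel":[0.42,0,-0.352],"rot":[0,0,0],"fingers":-0.6},{"travel":[0.56,0,-0.47],"rot":[0,0,0],"fingers":-0.6},{"travel":[0.7,0,-0.588],"rot":[0,0,0],"fingers":-0.6},{"travel":[0.84,0,-0.705],"rot":[0,0,0],"fingers":-0.6},{"travel":[0.96,0,-0.805],"rot":[0,0,0],"fingers":-0.6},{"travel":[1,0,-0.839],"rot":[0,0,0],"fingers":-0.6},{"travel":[1,0,-0.839],"rot":[0,0,0],"fingers":-0.6}]'
python3 -m pendant '[{"travel":[0.005,0,0.006],"rot":[0,0,0],"fingers":-0.6},{"travel":[0.012,0,0.014],"rot":[0,0,0],"fingers":-0.6},{"travel":[0.012,0,0.014],"rot":[0,0,0],"fingers":-0.6},{"travel":[0.012,0,0.014],"rot":[0,0,0],"fingers":0.3},{"travel":[0.012,0,0.014],"rot":[0,0,0],"fingers":1},{"travel":[0.012,0,0.014],"rot":[0,0,0],"fingers":1},{"travel":[0.012,0,0.014],"rot":[0,0,0],"fingers":1}]'
python3 - <<'E'
from h import *
print(env.get_state()["joint_pos"])
c=cam("top"); p,d=env.read_camera("top"); W=cloud(c,d); hu=hues(p)
for o in env.outline_of("top","carrier"):
    m=o["mask"]; t=m&(abs(W[...,2]-.044)<.005); w=(m&hu["white"]).sum()
    if w>60: r=rect(W[t][:,:2]); print(o["conf"],w,r,w2r(r[0]/1000))
N=ori(YAW,40); q=lambda x,y,z:[*r2w(x,y),z]; p,M=now();r=w2r(p); print(p,r); x=r[0]+.0185
plan([(q(r[0]-.02,0,p[2]+.065),N),(q(x,0,p[2]+.065),ori(YAW)),(q(x,0,.0285),ori(YAW))])
E
```

```text
clock: 13.1
tcp_pos: [0.5549, 0.0755, 0.0308]
orientation: [0.277, 0.552, 0.76, -0.201]
wrist_force: [0.2, 0.0, -2.0]
finger_gap: 0.0396
grip_force: 50.4
clock: 13.8
tcp_pos: [0.5547, 0.0748, 0.0286]
orientation: [0.277, 0.553, 0.76, -0.201]
wrist_force: [0.7, -0.4, 0.4]
finger_gap: 0.0856
grip_force: 0.0
[ 0.31514258  0.53109522 -0.40155557  0.63993819 -0.69853213  1.57407435]
0.78 489 (array([559.8,  56.4]), (39.5, 89.4), 17.58) [-0.19302659 -0.00057989]
0.6 127 (array([0., 0.]), (0.0, 0.0), 0.0) [-0.31237471 -0.55040988]
[0.55466613 0.07488943 0.02860306] [-0.21219754  0.00025107]
travel [-0.221, -0.002, -0.522] rot [-0.001, 0.0, -0.001] 
travel [-0.246, 0.0, 0.206] rot [-0.0, 0.667, -0.0] 
travel [0.0, 0.0, 0.543] rot [0.0, 0.0, 0.0]
```

```bash
python3 -m pendant '[{"travel":[-0.06,0,-0.13],"rot":[0,0,0],"fingers":1},{"travel":[-0.14,0,-0.33],"rot":[0,0,0],"fingers":1},{"travel":[-0.22,0,-0.52],"rot":[0,0,0],"fingers":1},{"travel":[-0.22,0,-0.52],"rot":[0,0,0],"fingers":1}]'
python3 -m pendant '[{"travel":[-0.05,0,0.04],"rot":[0,0.13,0],"fingers":1},{"travel":[-0.1,0,0.08],"rot":[0,0.26,0],"fingers":1},{"travel":[-0.15,0,0.12],"rot":[0,0.4,0],"fingers":1},{"travel":[-0.2,0,0.16],"rot":[0,0.54,0],"fingers":1},{"travel":[-0.246,0,0.206],"rot":[0,0.667,0],"fingers":1},{"travel":[-0.246,0,0.206],"rot":[0,0.667,0],"fingers":1},{"travel":[-0.246,0,0.206],"rot":[0,0.667,0],"fingers":1}]'
python3 -m pendant '[{"travel":[0,0,0.15],"rot":[0,0,0],"fingers":1},{"travel":[0,0,0.35],"rot":[0,0,0],"fingers":1},{"travel":[0,0,0.5],"rot":[0,0,0],"fingers":1},{"travel":[0,0,0.54],"rot":[0,0,0],"fingers":1},{"travel":[0,0,0.54],"rot":[0,0,0],"fingers":1},{"travel":[0,0,0.54],"rot":[0,0,0],"fingers":0},{"travel":[0,0,0.54],"rot":[0,0,0],"fingers":-0.6},{"travel":[0,0,0.54],"rot":[0,0,0],"fingers":-0.6},{"travel":[0,0,0.54],"rot":[0,0,0],"fingers":-0.6},{"travel":[0,0,0.54],"rot":[0,0,0],"fingers":-0.6}]'
python3 - <<'E'
from h import *
p,M=now(); print(p,w2r(p),R.from_matrix(M).as_quat(),R.from_matrix(ori(YAW)).as_quat())
E
```

```text
clock: 14.3
tcp_pos: [0.5505, 0.0952, 0.0965]
orientation: [0.278, 0.553, 0.76, -0.199]
wrist_force: [-0.0, -0.3, -0.7]
finger_gap: 0.0853
grip_force: 0.0
clock: 15.0
tcp_pos: [0.5601, 0.0559, 0.0925]
orientation: [-0.0, 0.589, 0.808, -0.001]
wrist_force: [-0.3, 0.7, -0.3]
finger_gap: 0.0857
grip_force: 0.0
clock: 16.0
tcp_pos: [0.5612, 0.0572, 0.0296]
orientation: [0.001, 0.588, 0.809, 0.001]
wrist_force: [-0.3, 0.3, 6.1]
finger_gap: 0.0393
grip_force: 51.8
[0.56123815 0.05718124 0.02962056] [-0.19332517  0.00102929] [5.88349044e-01 8.08606354e-01 7.16626722e-04 8.08652121e-04] [ 0.58778525  0.80901699 -0.          0.        ]
```

Gripped at the centre, vertical. Next: lift, move back and turn 180°.

```bash
python3 -m pendant '[{"travel":[0,0,-0.06],"rot":[0,0,0],"fingers":-0.6},{"travel":[0,0,-0.125],"rot":[0,0,0],"fingers":-0.6},{"travel":[0.12,0,-0.125],"rot":[0,0,0],"fingers":-0.6},{"travel":[0.25,0,-0.125],"rot":[0,0,0],"fingers":-0.6},{"travel":[0.25,0,-0.125],"rot":[0,0,0],"fingers":-0.6},{"travel":[0.25,0,-0.125],"rot":[0,0,0],"fingers":-0.6}]'
python3 -m pendant '[{"travel":[0,0,0],"rot":[0,0,-0.1],"fingers":-0.6},{"travel":[0,0,0],"rot":[0,0,-0.22],"fingers":-0.6},{"travel":[0,0,0],"rot":[0,0,-0.35],"fingers":-0.6},{"travel":[0,0,0],"rot":[0,0,-0.48],"fingers":-0.6},{"travel":[0,0,0],"rot":[0,0,-0.61],"fingers":-0.6},{"travel":[0,0,0],"rot":[0,0,-0.74],"fingers":-0.6},{"travel":[0,0,0],"rot":[0,0,-0.87],"fingers":-0.6},{"travel":[0,0,0],"rot":[0,0,-1],"fingers":-0.6}]'
python3 -m pendant '[{"travel":[0,0,0],"rot":[0,0,-0.13],"fingers":-0.6},{"travel":[0,0,0],"rot":[0,0,-0.26],"fingers":-0.6},{"travel":[0,0,0],"rot":[0,0,-0.39],"fingers":-0.6},{"travel":[0,0,0],"rot":[0,0,-0.52],"fingers":-0.6},{"travel":[0,0,0],"rot":[0,0,-0.65],"fingers":-0.6},{"travel":[0,0,0],"rot":[0,0,-0.78],"fingers":-0.6},{"travel":[0,0,0],"rot":[0,0,-0.9],"fingers":-0.6},{"travel":[0,0,0],"rot":[0,0,-1],"fingers":-0.6}]'
python3 -m pendant '[{"travel":[0,0,0],"rot":[0,0,-0.13],"fingers":-0.6},{"travel":[0,0,0],"rot":[0,0,-0.26],"fingers":-0.6},{"travel":[0,0,0],"rot":[0,0,-0.39],"fingers":-0.6},{"travel":[0,0,0],"rot":[0,0,-0.52],"fingers":-0.6},{"travel":[0,0,0],"rot":[0,0,-0.65],"fingers":-0.6},{"travel":[0,0,0],"rot":[0,0,-0.78],"fingers":-0.6},{"travel":[0,0,0],"rot":[0,0,-0.9],"fingers":-0.6},{"travel":[0,0,0],"rot":[0,0,-1],"fingers":-0.6},{"travel":[0,0,0],"rot":[0,0,-1],"fingers":-0.6},{"travel":[0,0,0],"rot":[0,0,-1],"fingers":-0.6}]'
python3 - <<'E'
from h import *
p,M=now(); print(p,w2r(p),env.get_state()["joint_pos"]); q=lambda x,y,z:[*r2w(x,y),z]; N=ori(YAW+np.pi)
plan([(q(-.205,0,p[2]),N),(q(-.205,0,.0295),N),(q(-.205,0,.097),N)])
E
```

```text
clock: 16.6
tcp_pos: [0.5503, 0.0868, 0.0432]
orientation: [-0.0, 0.588, 0.809, -0.0]
wrist_force: [0.1, 0.1, -2.7]
finger_gap: 0.0398
grip_force: 51.0
clock: 17.4
tcp_pos: [0.551, 0.0856, 0.0433]
orientation: [-0.0, 0.102, 0.995, -0.0]
wrist_force: [-0.5, -0.2, -2.1]
finger_gap: 0.0393
grip_force: 51.0
clock: 18.2
tcp_pos: [0.551, 0.0856, 0.0433]
orientation: [-0.0, -0.408, 0.913, 0.0]
wrist_force: [-0.4, -0.1, -1.9]
finger_gap: 0.0396
grip_force: 51.0
clock: 19.2
tcp_pos: [0.551, 0.0856, 0.0434]
orientation: [0.0, 0.808, -0.589, -0.0]
wrist_force: [0.1, 0.2, -1.7]
finger_gap: 0.0392
grip_force: 51.0
[0.55101083 0.08564608 0.0433664 ] [-2.23557269e-01  9.86529136e-05] [ 1.02534913e-02  4.28387005e-01 -3.25562564e-01  8.17103667e-01
 -2.88215840e-05 -1.87075570e+00]
travel [0.155, 0.0, -0.0] rot [0.0, 0.0, -0.004] 
travel [0.0, 0.0, 0.116] rot [0.0, 0.0, 0.0] 
travel [0.0, 0.0, -0.563] rot [0.0, 0.0, 0.0]
```

```bash
python3 -m pendant '[{"travel":[0.07,0,0],"rot":[0,0,0],"fingers":-0.6},{"travel":[0.155,0,0],"rot":[0,0,0],"fingers":-0.6},{"travel":[0.155,0,0.05],"rot":[0,0,0],"fingers":-0.6},{"travel":[0.155,0,0.1],"rot":[0,0,0],"fingers":-0.6},{"travel":[0.155,0,0.116],"rot":[0,0,0],"fingers":-0.6},{"travel":[0.155,0,0.116],"rot":[0,0,0],"fingers":-0.6},{"travel":[0.155,0,0.116],"rot":[0,0,0],"fingers":0},{"travel":[0.155,0,0.116],"rot":[0,0,0],"fingers":1},{"travel":[0.155,0,0.116],"rot":[0,0,0],"fingers":1},{"travel":[0.155,0,0.116],"rot":[0,0,0],"fingers":1}]'
python3 -m pendant '[{"travel":[0,0,-0.2],"rot":[0,0,0],"fingers":1},{"travel":[0,0,-0.4],"rot":[0,0,0],"fingers":1},{"travel":[0,0,-0.56],"rot":[0,0,0],"fingers":1},{"travel":[0,0,-0.56],"rot":[0,0,0.13],"fingers":1},{"travel":[0,0,-0.56],"rot":[0,0,0.26],"fingers":1},{"travel":[0,0,-0.56],"rot":[0,0,0.39],"fingers":1},{"travel":[0,0,-0.56],"rot":[0,0,0.52],"fingers":1},{"travel":[0,0,-0.56],"rot":[0,0,0.65],"fingers":1},{"travel":[0,0,-0.56],"rot":[0,0,0.78],"fingers":1},{"travel":[0,0,-0.56],"rot":[0,0,0.9],"fingers":1}]'
python3 -m pendant '[{"travel":[0,0,0],"rot":[0,0,0.14],"fingers":1},{"travel":[0,0,0],"rot":[0,0,0.28],"fingers":1},{"travel":[0,0,0],"rot":[0,0,0.42],"fingers":1},{"travel":[0,0,0],"rot":[0,0,0.56],"fingers":1},{"travel":[0,0,0],"rot":[0,0,0.7],"fingers":1},{"travel":[0,0,0],"rot":[0,0,0.84],"fingers":1},{"travel":[0,0,0],"rot":[0,0,0.98],"fingers":1},{"travel":[0,0,0],"rot":[0,0,1],"fingers":1},{"travel":[0,0,0],"rot":[0,0,1],"fingers":1}]'
python3 -m pendant '[{"travel":[0,0,0],"rot":[0,0,0.14],"fingers":1},{"travel":[0,0,0],"rot":[0,0,0.28],"fingers":1},{"travel":[0,0,0],"rot":[0,0,0.42],"fingers":1},{"travel":[0,0,0],"rot":[0,0,0.56],"fingers":1},{"travel":[0,0,0],"rot":[0,0,0.7],"fingers":1},{"travel":[0,0,0],"rot":[0,0,0.84],"fingers":1},{"travel":[0,0,0],"rot":[0,0,0.98],"fingers":1},{"travel":[0,0,0],"rot":[0,0,1],"fingers":1},{"travel":[0,0,0],"rot":[0,0,1],"fingers":1}]'
python3 - <<'E'
from h import *
p,M=now(); print(p,w2r(p),env.get_state()["joint_pos"]); q=lambda x,y,z:[*r2w(x,y),z]; N=ori(YAW,40)
plan([(q(-.255,0,.095),N),(q(-.225,0,.027),N)])
E
```

```text
clock: 20.2
tcp_pos: [0.5568, 0.0682, 0.0296]
orientation: [-0.0, 0.809, -0.588, -0.0]
wrist_force: [-0.6, 0.3, 0.6]
finger_gap: 0.0833
grip_force: 0.0
clock: 21.2
tcp_pos: [0.5568, 0.0681, 0.0968]
orientation: [0.0, -0.451, 0.893, 0.0]
wrist_force: [0.5, 0.3, -0.1]
finger_gap: 0.0853
grip_force: 0.0
clock: 22.1
tcp_pos: [0.5568, 0.0681, 0.0968]
orientation: [-0.0, 0.052, 0.999, 0.0]
wrist_force: [0.5, 0.1, 1.0]
finger_gap: 0.0856
grip_force: 0.0
clock: 23.0
tcp_pos: [0.5568, 0.0681, 0.0968]
orientation: [-0.0, 0.543, 0.839, 0.0]
wrist_force: [0.9, -0.8, -0.0]
finger_gap: 0.0856
grip_force: 0.0
[0.5568251  0.06806261 0.09681806] [-2.05037681e-01  1.94758410e-04] [-2.15297575e-02  3.78591530e-01 -2.51783897e-01  9.40380732e-01
  1.21677597e-04  1.12758871e+00]
travel [0.414, 0.043, 0.015] rot [0.036, -0.666, 0.098] 
travel [0.173, 0.0, 0.595] rot [0.0, 0.0, 0.0]
```

```bash
python3 -m pendant '[{"travel":[0.08,0.01,0],"rot":[0.007,-0.133,0.02],"fingers":1},{"travel":[0.16,0.017,0],"rot":[0.014,-0.266,0.04],"fingers":1},{"travel":[0.24,0.025,0.01],"rot":[0.021,-0.4,0.06],"fingers":1},{"travel":[0.33,0.034,0.01],"rot":[0.028,-0.53,0.08],"fingers":1},{"travel":[0.414,0.043,0.015],"rot":[0.036,-0.666,0.098],"fingers":1},{"travel":[0.414,0.043,0.015],"rot":[0.036,-0.666,0.098],"fingers":1},{"travel":[0.414,0.043,0.015],"rot":[0.036,-0.666,0.098],"fingers":1}]'
python3 - <<'E'
from h import *
c=cam("top"); p,d=env.read_camera("top"); W=cloud(c,d); hu=hues(p); cv2.imwrite("pics/t4.png",p[80:320,200:520].repeat(2,0).repeat(2,1))
for o in env.outline_of("top","carrier"):
    m=o["mask"]; t=m&(abs(W[...,2]-.044)<.005); w=(m&hu["white"]).sum()
    if w>60: r=rect(W[t][:,:2]); print(o["conf"],w,r,w2r(r[0]/1000))
p,M=now(); print(p,w2r(p)); q=lambda x,y,z:[*r2w(x,y),z]; N=ori(YAW,40)
plan([(q(-.225,0,.028),N)])
E
```

```text
clock: 23.7
tcp_pos: [0.5411, 0.1165, 0.0942]
orientation: [0.275, 0.552, 0.761, -0.202]
wrist_force: [0.5, -0.3, 0.1]
finger_gap: 0.0852
grip_force: 0.0
0.95 484 (array([556. ,  68.4]), (40.1, 90.0), 17.77) [-0.20561353 -0.0004857 ]
[0.54198644 0.11507549 0.09549334] [-0.25433499  0.00061013]
travel [0.173, -0.004, 0.588] rot [-0.002, -0.001, -0.002]
```

View pics/t4.png

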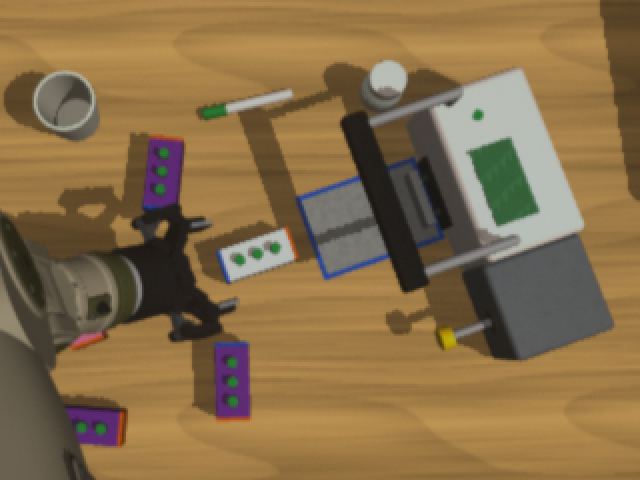

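The crop shows the carrier turned, square at (258,255) with its orange end towards the bar. Next: regrip with the lean and move in.

```bash
python3 -m pendant '[{"travel":[0.05,0,0.18],"rot":[0,0,0],"fingers":1},{"travel":[0.11,0,0.37],"rot":[0,0,0],"fingers":1},{"travel":[0.17,-0.006,0.52],"rot":[0,0,0],"fingers":1},{"travel":[0.173,-0.006,0.588],"rot":[0,0,0],"fingers":1},{"travel":[0.173,-0.006,0.588],"rot":[0,0,0],"fingers":1},{"travel":[0.173,-0.006,0.588],"rot":[0,0,0],"fingers":0.2},{"travel":[0.173,-0.006,0.588],"rot":[0,0,0],"fingers":-0.6},{"travel":[0.173,-0.006,0.588],"rot":[0,0,0],"fingers":-0.6},{"travel":[0.173,-0.006,0.588],"rot":[0,0,0],"fingers":-0.6},{"travel":[0.173,-0.006,0.588],"rot":[0,0,0],"fingers":-0.6}]' 50
python3 - <<'E'
from h import *
c=cam("top"); p,d=env.read_camera("top"); W=cloud(c,d); hu=hues(p)
for o in env.outline_of("top","carrier"):
    m=o["mask"]; t=m&(abs(W[...,2]-.044)<.005); w=(m&hu["white"]).sum()
    if w>60: r=rect(W[t][:,:2]); print(o["conf"],w,r,w2r(r[0]/1000))
p,M=now(); r=w2r(p); print(p,r); q=lambda x,y,z:[*r2w(x,y),z]; z=p[2]
N=ori(YAW,40)
plan([(q(r[0],0,z+.002),N),(q(r[0]+.14,0,z+.002),N)])
E
```

```text
clock: 24.8
tcp_pos: [0.5504, 0.0878, 0.0287]
orientation: [0.277, 0.554, 0.759, -0.201]
wrist_force: [-2.0, 2.8, 6.3]
finger_gap: 0.0397
grip_force: 50.9
0.73 460 (array([556.1,  68.9]), (39.8, 89.3), 16.68) [-0.20605816 -0.00023608]
0.73 117 (array([0., 0.]), (0.0, 0.0), 0.0) [-0.31237471 -0.55040988]
[0.55038274 0.08780841 0.02865645] [-2.25807850e-01  1.69498133e-04]
travel [-0.011, -0.001, -0.013] rot [-0.001, 0.001, -0.003] 
travel [-0.894, 0.0, 0.75] rot [0.0, 0.0, 0.0]
```

```bash
python3 -m pendant '[{"travel":[-0.011,0,-0.013],"rot":[0,0,0],"fingers":-0.6},{"travel":[-0.11,0,0.07],"rot":[0,0,0],"fingers":-0.6},{"travel":[-0.24,0,0.18],"rot":[0,0,0],"fingers":-0.6},{"travel":[-0.38,0,0.297],"rot":[0,0,0],"fingers":-0.6},{"travel":[-0.52,0,0.414],"rot":[0,0,0],"fingers":-0.6},{"travel":[-0.66,0,0.532],"rot":[0,0,0],"fingers":-0.6},{"travel":[-0.8,0,0.65],"rot":[0,0,0],"fingers":-0.6},{"travel":[-0.905,0,0.737],"rot":[0,0,0],"fingers":-0.6},{"travel":[-0.905,0,0.737],"rot":[0,0,0],"fingers":-0.6},{"travel":[-0.905,0,0.737],"rot":[0,0,0],"fingers":-0.6}]'
python3 - <<'E'
from h import *
p,M=now(); r=w2r(p); print(p,r); q=lambda x,y,z:[*r2w(x,y),z]; z=p[2]
N=ori(YAW,40)
plan([(q(-.0572,0.0005,z),N)])
E
```

```text
clock: 25.9
tcp_pos: [0.5916, -0.0461, 0.029]
orientation: [0.275, 0.554, 0.759, -0.202]
wrist_force: [-1.5, 0.1, -1.7]
finger_gap: 0.0394
grip_force: 50.5
[ 0.5916429  -0.04611633  0.02902315] [-0.08568776 -0.00197477]
travel [-0.182, 0.022, 0.152] rot [-0.004, -0.001, -0.002]
```

```bash
python3 -m pendant '[{"travel":[-0.05,0.006,0.04],"rot":[0,0,0],"fingers":-0.6},{"travel":[-0.09,0.012,0.075],"rot":[0,0,0],"fingers":-0.6},{"travel":[-0.125,0.014,0.105],"rot":[0,0,0],"fingers":-0.6},{"travel":[-0.155,0.014,0.13],"rot":[0,0,0],"fingers":-0.6},{"travel":[-0.182,0.014,0.152],"rot":[0,0,0],"fingers":-0.6},{"travel":[-0.182,0.014,0.152],"rot":[0,0,0],"fingers":-0.6},{"travel":[-0.182,0.014,0.152],"rot":[0,0,0],"fingers":-0.6},{"travel":[-0.182,0.014,0.152],"rot":[0,0,0],"fingers":-0.6},{"travel":[-0.182,0.014,0.152],"rot":[0,0,0],"fingers":-0.6},{"travel":[-0.182,0.014,0.152],"rot":[0,0,0],"fingers":-0.6}]'
python3 - <<'E'
from h import *
c,s=np.cos(YAW),np.sin(YAW)
for i in range(4):
    env.read_camera("top"); f=env.get_state()["wrist_force"]; p=now()[0]; print("Fx",c*f[0]+s*f[1],f[2],w2r(p),p[2])
E
```

```text
clock: 26.9
tcp_pos: [0.6029, -0.072, 0.0296]
orientation: [0.276, 0.553, 0.76, -0.201]
wrist_force: [-1.0, 5.6, -0.8]
finger_gap: 0.0393
grip_force: 51.1
Fx -5.759874733418836 -0.24097375817839034 [-0.05762872  0.00069365] 0.02964979352802059
Fx -5.602948036844749 0.13395811204596875 [-0.05760909  0.00072422] 0.0296460448094816
Fx -4.622918275213022 -1.5025705396484699 [-0.05763957  0.00065689] 0.02962658182477256
Fx -5.127520035169588 -1.2568259457677327 [-0.05763404  0.00068435] 0.02961039957718994
```

```bash
python3 -m pendant '[{"travel":[0.02,0,-0.017],"rot":[0,0,0],"fingers":-0.6},{"travel":[0.045,0,-0.038],"rot":[0,0,0],"fingers":-0.6},{"travel":[0.07,-0.006,-0.059],"rot":[0,0,0],"fingers":-0.6},{"travel":[0.075,-0.006,-0.053],"rot":[0,0,0],"fingers":-0.6},{"travel":[0.075,-0.006,-0.053],"rot":[0,0,0],"fingers":-0.6},{"travel":[0.075,-0.006,-0.053],"rot":[0,0,0],"fingers":-0.2},{"travel":[0.075,-0.006,-0.053],"rot":[0,0,0],"fingers":0.3},{"travel":[0.075,-0.006,-0.053],"rot":[0,0,0],"fingers":0.8},{"travel":[0.075,-0.006,-0.053],"rot":[0,0,0],"fingers":0.8},{"travel":[0.075,-0.006,-0.053],"rot":[0,0,0],"fingers":0.8}]'
python3 -m pendant '[{"travel":[0,0,-0.1],"rot":[0,0,0],"fingers":0.8},{"travel":[0,0,-0.3],"rot":[0,0,0],"fingers":0.8},{"travel":[0,0,-0.6],"rot":[0,0,0],"fingers":0.8},{"travel":[0,0,-0.95],"rot":[0,0,0],"fingers":0.8},{"travel":[0,0,-1],"rot":[0,0,0],"fingers":0.8},{"travel":[0,0,-1],"rot":[0,0,0],"fingers":0.8}]'
python3 - <<'E'
from h import *
for n in("top","scene"):
    c=cam(n); p,d=env.read_camera(n); W=cloud(c,d); hu=hues(p); rr=w2r(W); X,Y=rr[...,0],rr[...,1]
    inb=(X>-.13)&(X<.02)&(np.abs(Y)<.05)
    t=inb&(abs(W[...,2]-.044)<.004)&hu["white"]; q=rr[t]; print(n,t.sum(),rect(q) if t.any() else "")
    for k in("orange","blue","green"):
        m=inb&hu[k]&(W[...,2]>.015); print(k,m.sum(),rr[m].mean(0) if m.any() else "")
    m=hu["yellow"]&(abs(W[...,2]-.06)<.02)&(abs(Y+.165)<.03); print("knob",m.sum(),rr[m].mean(0),rr[m].min(0),rr[m].max(0),W[m][:,2].mean())
    cv2.imwrite(f"pics/{n}5.png",cv2.resize(p[140:265,330:490] if n=="top" else p[190:315,180:340],None,fx=2.5,fy=2.5,interpolation=2))
a,b=[cv2.imread(f"pics/{n}5.png") for n in("top","scene")]; cv2.imwrite("pics/both5.png",np.hstack([a,b]))
print(now()[0],w2r(now()[0]))
E
```

```text
clock: 28.1
tcp_pos: [0.5989, -0.0625, 0.0291]
orientation: [0.276, 0.554, 0.759, -0.202]
wrist_force: [0.5, -0.5, 0.2]
finger_gap: 0.0771
grip_force: 0.0
clock: 28.7
tcp_pos: [0.5763, 0.012, 0.1222]
orientation: [0.277, 0.553, 0.759, -0.2]
wrist_force: [-0.4, 0.7, -0.7]
finger_gap: 0.077
grip_force: 0.0
top 227 (array([-49.3,  -1.4]), (38.5, 78.6), 89.83)
orange 19 [-0.00500702 -0.00206384]
blue 43 [-0.09210219 -0.00115972]
green 27 [-0.05599822 -0.00259973]
knob 83 [-0.03453886 -0.16393264] [-0.04167188 -0.17726968] [-0.02263617 -0.15173595] 0.07055819041561187
scene 300 (array([-46.5,   0.4]), (40.6, 84.3), 89.01)
orange 0 
blue 12 [-0.09003883  0.00784995]
green 28 [-0.04453476 -0.00224349]
knob 98 [-0.03022508 -0.15568379] [-0.0394189 -0.1703568] [-0.02300024 -0.14888789] 0.06591746253914472
[0.57481029 0.01066767 0.11990557] [-0.14489413 -0.00043632]
```

View pics/both5.png

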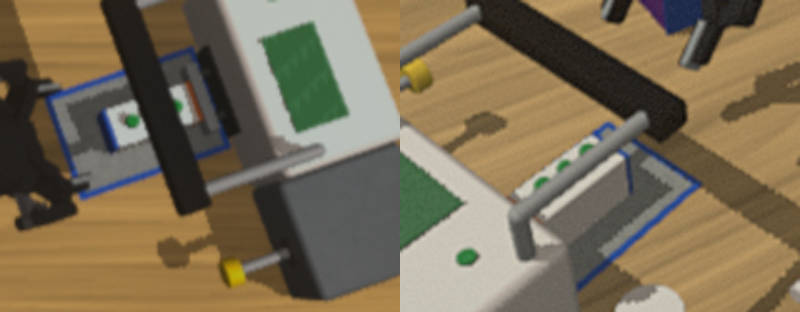

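The carrier stands square in the bay with its orange end just short of the bar, and the knob is clear to reach. Next: the knob.

```bash
python3 - <<'E'
from h import *
N=ori(YAW,40); q=lambda x,y,z:[*r2w(x,y),z]
plan([(q(-.15,-.085,.12),N),(q(-.13,-.165,.12),N),(q(-.10,-.165,.067),N),(q(-.065,-.165,.067),N),(q(-.035,-.165,.067),N)])
E
```

```text
travel [0.031, -0.705, -0.026] rot [-0.003, -0.0, -0.002] 
travel [-0.128, -0.667, 0.107] rot [0.0, 0.0, 0.0] 
travel [0.092, 0.0, 0.499] rot [0.0, 0.0, 0.0] 
travel [-0.223, 0.0, 0.187] rot [0.0, 0.0, 0.0] 
travel [-0.192, 0.0, 0.161] rot [0.0, 0.0, 0.0]
```

```bash
python3 -m pendant '[{"travel":[0.01,-0.25,-0.01],"rot":[0,0,0],"fingers":-1},{"travel":[0.02,-0.5,-0.02],"rot":[0,0,0],"fingers":-1},{"travel":[0.031,-0.705,-0.026],"rot":[0,0,0],"fingers":-1},{"travel":[0.031,-0.705,-0.026],"rot":[0,0,0],"fingers":-1},{"travel":[0.031,-0.705,-0.026],"rot":[0,0,0],"fingers":-1}]'
python3 -m pendant '[{"travel":[-0.04,-0.25,0.03],"rot":[0,0,0],"fingers":-1},{"travel":[-0.08,-0.5,0.07],"rot":[0,0,0],"fingers":-1},{"travel":[-0.128,-0.667,0.107],"rot":[0,0,0],"fingers":-1},{"travel":[-0.128,-0.667,0.107],"rot":[0,0,0],"fingers":-1},{"travel":[-0.1,-0.667,0.27],"rot":[0,0,0],"fingers":-1},{"travel":[-0.06,-0.667,0.45],"rot":[0,0,0],"fingers":-1},{"travel":[-0.036,-0.667,0.606],"rot":[0,0,0],"fingers":-1},{"travel":[-0.036,-0.667,0.606],"rot":[0,0,0],"fingers":-1},{"travel":[-0.036,-0.667,0.606],"rot":[0,0,0],"fingers":-1}]'
python3 - <<'E'
from h import *
s=env.get_state(); print(s["finger_gap"],s["joint_pos"],w2r(s["tcp_pos"]),s["tcp_pos"])
p,d=env.read_camera("top"); cv2.imwrite("pics/k6.png",cv2.resize(p[160:300,310:490],None,fx=3,fy=3,interpolation=2))
N=ori(YAW,40); q=lambda x,y,z:[*r2w(x,y),z]
plan([(q(-.065,-.165,.067),N),(q(-.035,-.165,.067),N)])
E
```

```text
clock: 29.3
tcp_pos: [0.4924, -0.0111, 0.1198]
orientation: [0.276, 0.554, 0.759, -0.202]
wrist_force: [1.0, 0.3, -0.2]
finger_gap: 0.0038
grip_force: 0.0
clock: 30.2
tcp_pos: [0.4331, -0.0823, 0.0678]
orientation: [0.276, 0.554, 0.759, -0.202]
wrist_force: [-0.3, 0.1, 0.6]
finger_gap: 0.0004
grip_force: 0.0
0.00035377452595854425 [ 0.02589686  0.17697826 -0.85739934  0.30636826 -0.66500132  1.20717424] [-0.1002373  -0.16394391] [ 0.43310504 -0.08233012  0.06778042]
travel [-0.219, -0.01, 0.197] rot [-0.002, 0.0, -0.003] 
travel [-0.192, 0.0, 0.161] rot [0.0, 0.0, 0.0]
```

View pics/k6.png

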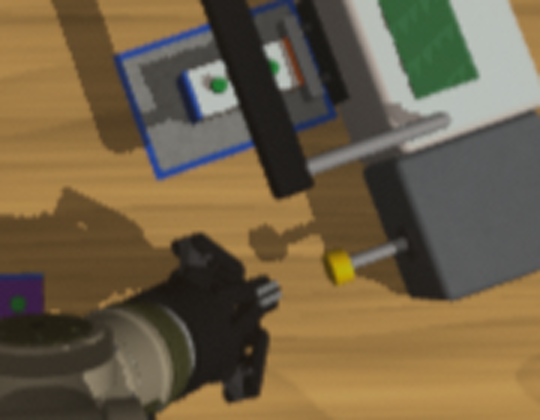

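The closed fingertips at (265,292) line up with the knob's shaft, with the knob at (340,266). Next: push.

```bash
python3 -m pendant '[{"travel":[-0.07,-0.005,0.06],"rot":[0,0,0],"fingers":-1},{"travel":[-0.15,-0.01,0.13],"rot":[0,0,0],"fingers":-1},{"travel":[-0.219,-0.01,0.19],"rot":[0,0,0],"fingers":-1},{"travel":[-0.26,-0.01,0.22],"rot":[0,0,0],"fingers":-1},{"travel":[-0.3,-0.01,0.255],"rot":[0,0,0],"fingers":-1},{"travel":[-0.34,-0.01,0.29],"rot":[0,0,0],"fingers":-1},{"travel":[-0.375,-0.01,0.32],"rot":[0,0,0],"fingers":-1},{"travel":[-0.39,-0.01,0.33],"rot":[0,0,0],"fingers":-1},{"travel":[-0.39,-0.01,0.33],"rot":[0,0,0],"fingers":-1}]'
python3 - <<'E'
from h import *
c,s=np.cos(YAW),np.sin(YAW)
for i in range(3):
    env.read_camera("top"); f=env.get_state()["wrist_force"]; p=now()[0]; print("Fx",c*f[0]+s*f[1],f[2],w2r(p),p[2])
E
```

```text
clock: 31.15
tcp_pos: [0.4497, -0.1414, 0.0676]
orientation: [0.276, 0.554, 0.759, -0.202]
wrist_force: [-0.8, 0.5, -0.3]
finger_gap: -0.0004
grip_force: 0.0
Fx 0.06453482860293107 -0.4843173609285625 [-0.03908389 -0.16683048] 0.06747861992077633
Fx -0.08847533889719413 -0.21902887666521223 [-0.03920621 -0.16698218] 0.06735802006195167
Fx -0.16374519055118575 0.038980141722846605 [-0.0392773  -0.16696935] 0.06733736338514232
```

```bash
python3 -m pendant '[{"travel":[-0.012,0.01,0.01],"rot":[0,0,0],"fingers":-1},{"travel":[-0.025,0.01,0.021],"rot":[0,0,0],"fingers":-1}]'
python3 -m pendant '[{"travel":[-0.009,0,0.007],"rot":[0,0,0],"fingers":-1},{"travel":[-0.018,0,0.014],"rot":[0,0,0],"fingers":-1}]'
python3 - <<'E'
from h import *
c,s=np.cos(YAW),np.sin(YAW)
for i in range(2):
    p,d=env.read_camera("top"); f=env.get_state()["wrist_force"]; q=now()[0]; print("Fx",c*f[0]+s*f[1],f[2],w2r(q),q[2])
W=cloud(cam("top"),d); hu=hues(p); rr=w2r(W)
m=hu["yellow"]&(abs(W[...,2]-.06)<.02)&(abs(rr[...,1]+.165)<.03); print("knob",m.sum(),rr[m].mean(0),rr[m].min(0),rr[m].max(0))
E
```

```text
clock: 31.5
tcp_pos: [0.451, -0.1442, 0.0669]
orientation: [0.275, 0.553, 0.76, -0.202]
wrist_force: [-3.6, 2.2, 0.5]
finger_gap: -0.0001
grip_force: 1.6
clock: 31.7
tcp_pos: [0.4519, -0.1468, 0.067]
orientation: [0.275, 0.554, 0.76, -0.202]
wrist_force: [-6.5, 8.6, 2.8]
finger_gap: -0.0002
grip_force: 5.2
Fx -7.478767308597705 2.4717973386860637 [-0.03319114 -0.16594425] 0.06693854242180007
Fx -6.067822918698363 0.7783874837092275 [-0.03320348 -0.16593702] 0.06698846852117273
knob 80 [-0.00806147 -0.164145  ] [-0.01529151 -0.17756463] [ 0.00095328 -0.15126118]
```

```bash
python3 -m pendant '[{"travel":[-0.01,0,0.008],"rot":[0,0,0],"fingers":-1},{"travel":[-0.013,0,0.011],"rot":[0,0,0],"fingers":-1},{"travel":[-0.013,0,0.011],"rot":[0,0,0],"fingers":-1},{"travel":[-0.013,0,0.011],"rot":[0,0,0],"fingers":-1}]'
python3 -m pendant '[{"travel":[0.1,0,-0.08],"rot":[0,0,0],"fingers":-1},{"travel":[0.25,0,-0.25],"rot":[0,0,0],"fingers":-1},{"travel":[0.4,0,-0.5],"rot":[0,0,0],"fingers":-1},{"travel":[0.4,0,-0.7],"rot":[0,0,0],"fingers":-1},{"travel":[0.4,0,-0.7],"rot":[0,0,0],"fingers":-1},{"travel":[0.4,0,-0.7],"rot":[0,0,0],"fingers":-1}]'
python3 - <<'E'
from h import *
c=cam("top"); p,d=env.read_camera("top"); W=cloud(c,d); hu=hues(p); rr=w2r(W); X,Y=rr[...,0],rr[...,1]
m=hu["yellow"]&(abs(W[...,2]-.06)<.02)&(abs(Y+.165)<.03); print("knob",m.sum(),rr[m].mean(0),rr[m].min(0),rr[m].max(0))
inb=(X>-.13)&(X<.02)&(np.abs(Y)<.05)
t=inb&(abs(W[...,2]-.044)<.004)&hu["white"]; print(rect(rr[t]))
for k in("orange","blue"): m=inb&hu[k]&(W[...,2]>.015); print(k,m.sum(),rr[m].mean(0))
print(now()[0],w2r(now()[0]),env.get_state()["qvel"].round(3))
E
```

```text
clock: 32.2
tcp_pos: [0.452, -0.1471, 0.0668]
orientation: [0.275, 0.553, 0.761, -0.201]
wrist_force: [-10.1, 17.8, 11.8]
finger_gap: 0.0001
grip_force: 10.1
clock: 32.8
tcp_pos: [0.4274, -0.0624, 0.1019]
orientation: [0.278, 0.554, 0.759, -0.201]
wrist_force: [1.0, -0.8, -0.0]
finger_gap: -0.0001
grip_force: 0.0
knob 81 [-0.00807528 -0.16412367] [-0.01527209 -0.17766455] [ 0.00077988 -0.15164728]
(array([-50.1,  -1.3]), (77.6, 38.8), 0.33)
orange 17 [-0.0048468 -0.0015869]
blue 42 [-0.09207276 -0.00113346]
[ 0.42674318 -0.06280257  0.10132617] [-0.12077503 -0.16396006] [-0.014  0.01  -0.013  0.005  0.002  0.003]
```

The knob is at its hard stop, the carrier is square at the bar, and the arm is clear of everything.

```bash
python3 -c "
from workcell import env
print(env.hand_in())"
```

```text
the job is handed in; nothing more can be done
None
```

I pressed the blue end and then the orange end against the bar, left the carrier standing square with its orange end about 5 mm short of the bar, pushed the knob fully home, and handed the job in at about 33 s; the hand-in returned no verdict.

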